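Take a waxed sculpture mount apart to dry

TASK

The figure and its wooden mount, stacked on the turntable, have just been waxed and must dry apart: take the stack down from the top, one part after another, and set each in the middle of the white mat cut to its own outline (figure on the small round mat, plinth on the larger round one, then the long board and the square block on theirs). Leave every part upright or flat as it was, squared up with its mat, set down and not dropped; do not push the plaster ox or the terracotta cup about.

Things in the scene. Friction and masses are not known exactly. Their poses are not given: they have to be found in the camera images.
- figure_mid (a point): Plaster figure, top of the stack: white, upright, slender and twisted, 112 mm high in all, on a round foot 48 mm across and 10 mm high; its body is 36 mm across (up to 41 over two thin decorative spiral ridges that have no substance) from 32 to 72 mm above its underside, then tapers to a small curl at the tip. The point is on its centre line, 52 mm above its underside, z up.
- plinth_mid (a point): Round plinth, second from the top: dark wooden disc 60 mm across, 28 mm thick. The point is its centre, 14 mm above its underside, z up along its axis.
- board_mid (a point): Long board, third from the top: pale wood, 130 x 46 mm, 24 mm thick. The point is its centre, 12 mm above its underside; x along its length, y across its width, z up.
- block_mid (a point): Square block, bottom of the stack: dark wood, 62 x 62 mm, 36 mm high; x and y along its sides, z up. The point is its centre, 18 mm above its underside. It stands on a fixed, round steel-topped turntable 150 mm across and 24 mm high. In the stack each part may be shifted up to 21 mm against the one below, and the board turned up to 0.4 rad against the block.
- mat_figure: The smaller round white mat, 60 mm across, 4 mm thick, stiff plastic laminate, fixed to the table: the figure's place. Its origin is the centre of its underside, on the table at height 0.
- mat_plinth: The larger round white mat, 84 mm across, 4 mm thick, stiff plastic laminate, fixed: the plinth's place. Its origin is the centre of its underside, on the table.
- mat_board: The long rectangular white mat, 150 x 66 mm, 4 mm thick, stiff plastic laminate, fixed: the board's place. Its origin is the centre of its underside, on the table; x along its length, y across.
- mat_block: The square white mat, 82 x 82 mm, 4 mm thick, stiff plastic laminate, fixed: the block's place. Its origin is the centre of its underside, on the table; x and y along its sides.
- ox_mid (a point): Small white plaster ox study, about 85 mm long, 45 mm wide and 60 mm high, standing loose among the mats; to be left alone. The point is the middle of its trunk, 32 mm above the table.
- pot_mid (a point): Small terracotta cup, 60 mm across the rim, 52 mm high, standing loose among the mats; to be left alone. The point is on its axis, 26 mm above the table.
There are look-alikes about, which are no part of the job. What is shaped like the part that bears block_mid but pink is not meant.

How it is judged:
By the outcome, as a careful person would: the job done as asked, in the order asked, and still so for the second after the job is handed in, with the robot touching nothing.
It also fails if it takes over 128 s, if anything falls off the work surface, if the arm or the gripper's body presses on something with over 40 N, if the wrist force passes 120 N, or if a joint passes its speed limit or range.

ROBOT

A 6-joint arm with a two-finger parallel gripper is mounted at the origin on the work surface. World frame = base frame: x ahead of the robot, y to its left, z up, the work surface at z = 0. Lengths are in m, angles in degrees, forces in N, time in s.
With the tool pointing down it reaches from about 0.275 to 0.75 m from the base axis. Payload 10.2 kg.
Tool frame: the origin (TCP) lies midway between the tips of the shut fingers; the grasp point (between the pads) lies pinch_z behind it (pinch_z is the distance from the TCP to the grasp point, in m); z points along the fingers, y is the line along which they close (so a half turn about z gives the same grasp; the last joint's range is limited). The gripper opens to 88 mm and grips with 3 to 60 N. Pads are 18 mm wide; open, the fingers measure 123 mm over their backs; the gripper's body (75 mm by 187 mm) begins 45 mm behind the grasp point.
Start: joints at [61.971, 17.928, 85.812, -0, 76.261, -12.8], TCP at [0.138, 0.507, 0.239] pointing down, gripper open.
Joint ranges: [-168.41, 168.41], [-55.51, 124.54], [10.69, 146.95], [-70.63, 250.63], [1, 178], [-165.06, 165.06]. Speed limits (degrees/s): [136.94, 136.94, 172.46, 180, 180, 180].

INTERFACE

Orientations are given as [roll, pitch, yaw] about the fixed x, y, z axes, in that order (R = Rz(yaw) Ry(pitch) Rx(roll)).
In Python, from cell import * gives the robot as it stands.
- The arm moves only by the tool arm_command, never from a script. Its argument "moves" is a list of rows, each a list of 5 numbers: the closure, from 0 (fully open) to 1 (shut), then the shift along the tool's x, y, z in units of 5 cm (1.0 is 5 cm), then the turn about the tool's z in units of 45 degrees (1.0 is 45 degrees). In form: [[fingers, x, y, z, twist], ...]. A call has 1 to 5 rows; each row shifts and turns the commanded pose from where the row before left it, along the tool's axes as they then stand; what a row does not reach is not made up. A row lasts 1/8 s, in which the tool goes at most 62.5 mm and 10.7 degrees, less where a joint would pass 70% of its speed; a pose out of reach is approached as far as the arm can. A call with a number of a shift or a turn outside -1 to 1 is refused whole. A call with a gripper value outside its range is refused whole. The fingers move at their own pace and stop on an object; "force" is the grip in N (left out, the last holds). Time passes only in rows, so rows that do not move let the fingers close. It gives the time, the measured TCP pose, the force, the opening and the grip force at its end, in the units of the state.
- observe(): the state, without advancing time (a new reading comes with each control period).
- get_image(name): name is "side" or "top" or "wrist"; returns the picture (400x640x3 uint8, red, green, blue); there is no depth.
- camera_params(name): a dict with "fx", "fy", "cx", "cy" (pixels), "k1" (the pictures are not rectified: a ray, as slopes to the right and down, at radius r is drawn at 1 + k1 r^2 times it, then the intrinsics apply), "T" (4x4, takes a point from camera to world coordinates). Camera axes: x right, y up, looking along -z (the intrinsics and any distortion apply to the point x, -y, -z); pixel columns grow to the right and rows downward; lengths in m; the calibration is good to about 2 mm. A picture is of the moment at which its call begins: read the wrist's pose just before it. camera_params takes no time and is no camera call; for the wrist camera it gives the pose at the moment of the call.
- job_done(): hands the job in; it is judged then, once.
Trained networks look in the newest picture that a camera, given by its name, has taken for a name from the list of things; names that differ only in an ending like _2 or _b are one class to them, and where a whole thing is asked for, a point or a joint stands for the part that bears it (a point fixed in the world has none). Each returns a list of dicts, best first, with "confidence" (0 to 1); they miss things now and then, are a little off and sometimes report something else, mostly with a low value. They report only what shows in the picture. A call takes as long as a camera call. They do not tell look-alikes from the thing itself.
- trace(camera, label): "pixels" (400x640 bool, what is visible of it) and "uv" ([column, row] in pixels, amid what is visible of it).
The state is a dict: "clock": time; "q": joint angles; "qd": joint speeds; "tau": joint torques, N m; "position": TCP position; "tcp_rot": TCP orientation; "force": force on the tool from outside, world axes, zero at the start; "wrist_torque": the same for the moment, N m; "width": finger opening in m; "grip_force": force on a finger pad.
Only numpy, scipy, OpenCV 4.12 (cv2) and the standard library are available. Lean on these libraries where they do the work, as an engineer would, in place of code of your own. Each camera call takes 0.05 s, during which the arm holds its last target. There are 200 camera calls.

## Working session

There is one attempt and no reset: what is moved stays moved. The work goes in short steps, Python scripts to look and compute and a tool call to move; the robot and the scene stay as the last step left them, time stands still between calls to the robot, and variables do not carry over. Pictures are saved under pics/ and viewed, at most 14 in all, crops included, and the job is handed in when it is done.

Besides the shell and the picture viewer there is one more tool, called by a JSON object that holds its "op" and its "data". arm_command: Moves the arm, as the interface text tells. Its arguments: {"type":"object","properties":{"moves":{"type":"array"},"force":{"type":"number"}},"required":["moves"]}

```bash
ls; mkdir -p pics
cat > h.py <<'E'
from cell import *
import numpy as np, cv2
def ray(cam,uv,P=None):
    P=P or camera_params(cam)
    x=(uv[0]-P['cx'])/P['fx'];y=(uv[1]-P['cy'])/P['fy']
    rd=np.hypot(x,y);r=rd
    for _ in range(20): r=rd/(1+P['k1']*r*r)
    s=r/rd if rd>0 else 1
    T=np.array(P['T']);d=T[:3,:3]@np.array([x*s,-y*s,-1]);return T[:3,3],d
def onz(cam,uv,z,P=None):
    o,d=ray(cam,uv,P);return o+d*(z-o[2])/d[2]
def proj(cam,p,P=None):
    P=P or camera_params(cam);T=np.array(P['T'])
    c=T[:3,:3].T@(np.array(p)-T[:3,3]);x=c[0]/-c[2];y=-c[1]/-c[2]
    f=1+P['k1']*(x*x+y*y);return np.array([P['fx']*x*f+P['cx'],P['fy']*y*f+P['cy']])
def save(cam,name):
    im=get_image(cam);cv2.imwrite('pics/'+name,im[:,:,::-1]);return im
E
python3 - <<'E'
from h import *
s=observe();print({k:np.round(v,3) for k,v in s.items()})
try: print(pinch_z)
except Exception as e: print(e)
for c in('top','side','wrist'):
    save(c,c+'0.png');P=camera_params(c);print(c,P['fx'],P['k1'],np.round(P['T'],3).tolist())
zs={'figure_mid':.17,'plinth_mid':.112,'board_mid':.084,'block_mid':.06,'mat_figure':.004,'mat_plinth':.004,'mat_board':.004,'mat_block':.004,'ox_mid':.04,'pot_mid':.05}
for l,z in zs.items():
  for c in('top','side'):
    for d in trace(c,l)[:3]:
        print(l,c,round(d['confidence'],2),np.round(d['uv']),d['pixels'].sum(),np.round(onz(c,d['uv'],z),3))
E
```

```text
pics
{'clock': np.float64(0.0), 'q': array([ 6.1972e+01,  1.7959e+01,  8.5854e+01,  1.0000e-03,  7.6261e+01,
       -1.2801e+01]), 'qd': array([ 0.062,  0.01 , -0.015,  0.015,  0.095, -0.04 ]), 'tau': array([ 2.0000e-03, -4.0221e+01, -2.5227e+01,  6.9000e-02,  3.5000e-02,
       -0.0000e+00]), 'position': array([0.138, 0.506, 0.238]), 'tcp_rot': array([-1.79929e+02, -1.70000e-02,  1.64773e+02]), 'force': array([-0.345,  0.697, -0.263]), 'wrist_torque': array([ 0.022, -0.017, -0.006]), 'grip_force': np.float64(0.0), 'width': np.float64(0.088)}
0.0187
top 389.08155217038325 0.010196736266042871 [[0.006, 0.993, -0.118, 0.403], [-1.0, 0.007, 0.006, -0.043], [0.007, 0.118, 0.993, 1.071], [0.0, 0.0, 0.0, 1.0]]
side 378.4216051383029 0.022824303582499917 [[-0.652, 0.57, -0.5, 0.11], [-0.758, -0.496, 0.424, 0.296], [-0.006, 0.655, 0.755, 0.744], [0.0, 0.0, 0.0, 1.0]]
wrist 278.3333321736507 -0.03119037938352419 [[0.263, -0.922, -0.285, 0.063], [0.965, 0.251, 0.079, 0.527], [-0.001, -0.295, 0.955, 0.384], [0.0, 0.0, 0.0, 1.0]]
figure_mid top 0.69 [440. 232.] 436 [ 0.434 -0.317  0.17 ]
plinth_
[... 782 characters left out ...]
768 [ 0.471 -0.003  0.004]
mat_plinth side 0.61 [314. 259.] 848 [0.47  0.003 0.004]
mat_board top 0.74 [189. 244.] 1404 [0.403 0.318 0.004]
mat_board side 0.73 [204. 377.] 2735 [0.412 0.319 0.004]
mat_block top 0.83 [390. 167.] 744 [ 0.62  -0.232  0.004]
mat_block top 0.32 [189. 246.] 1354 [0.398 0.318 0.004]
mat_block top 0.2 [438. 232.] 438 [ 0.44  -0.362  0.004]
mat_block side 0.68 [341. 174.] 660 [ 0.631 -0.23   0.004]
ox_mid top 0.78 [450. 185.] 299 [ 0.565 -0.385  0.04 ]
ox_mid side 0.85 [397. 150.] 324 [ 0.574 -0.386  0.04 ]
ox_mid side 0.71 [428. 151.] 687 [ 0.512 -0.446  0.04 ]
pot_mid top 0.85 [304. 132.] 412 [0.703 0.007 0.05 ]
pot_mid side 0.68 [252. 190.] 493 [0.702 0.007 0.05 ]
```

```bash
cd ; python3 -c "
import cv2,numpy as np
a=cv2.imread('pics/top0.png');print(a.shape)"
```

```text
(400, 640, 3)
```

View pics/top0.png

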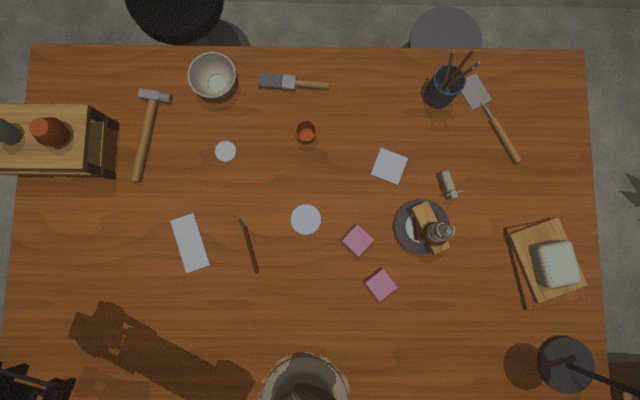

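View pics/side0.png

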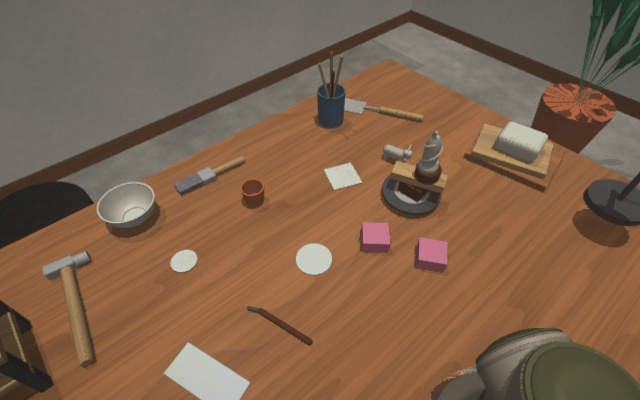

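The top view shows the stack at about (430,228) px on the turntable, and the mats at (225,151), (306,219), (190,243) and (390,167). The two pink blocks at (358,241) and (381,285) are decoys. The ox is at (449,185) and the cup at (305,132). The side view agrees. I'll write a move planner, then look at the mats from the wrist on the way to the stack.

```bash
cat >> h.py <<'E'
def plan(x,y,z,yaw=None,fing=0,step=48,frm=None):
    """rows from the present pose (or frm=(x,y,z,yaw)) to the target"""
    if frm is None:
        s=observe();frm=(*s['position'],s['tcp_rot'][2])
    p=np.array(frm[:3],float);w=frm[3]
    dw=0 if yaw is None else (yaw-w+180)%360-180
    d=np.array([x,y,z])-p
    n=max(1,int(np.ceil(max(np.linalg.norm(d)*1000/step,abs(dw)/9.9))))
    rows=[]
    for i in range(n):
        t=frm[:3]+d*(i+1)/n-p
        c,s_=np.cos(np.radians(w)),np.sin(np.radians(w))
        r=np.round([(c*t[0]+s_*t[1])/.05,(s_*t[0]-c*t[1])/.05,-t[2]/.05,-dw/n/45],2)
        tx,ty=r[0]*.05,r[1]*.05
        p=p+[c*tx+s_*ty,s_*tx-c*ty,-r[2]*.05];w-=r[3]*45
        rows.append([fing,*r.tolist()])
    for i in range(0,n,5): print(str(rows[i:i+5]).replace(' ',''))
    return (*p,w)
E
python3 - <<'E'
from h import *
f=plan(.48,.23,.31,100)
f=plan(.46,-.10,.31,40,frm=f)
f=plan(.43,-.31,.33,31,frm=f);print(f)
E
```

```text
[[0,-0.81,-0.35,-0.14,0.14],[0,-0.84,-0.27,-0.15,0.14],[0,-0.86,-0.17,-0.14,0.14],[0,-0.88,-0.07,-0.14,0.14],[0,-0.87,0.02,-0.14,0.14]]
[[0,-0.88,0.12,-0.15,0.14],[0,-0.85,0.21,-0.14,0.14],[0,-0.82,0.31,-0.14,0.14],[0,-0.79,0.39,-0.14,0.14],[0,-0.74,0.48,-0.15,0.14]]
[[0,-0.91,-0.25,0.0,0.2],[0,-0.94,-0.1,0.0,0.2],[0,-0.94,0.05,0.0,0.2],[0,-0.93,0.19,0.0,0.2],[0,-0.88,0.33,0.0,0.2]]
[[0,-0.82,0.47,0.0,0.2],[0,-0.73,0.59,0.0,0.2]]
[[0,-0.62,0.58,-0.08,0.03],[0,-0.61,0.6,-0.08,0.03],[0,-0.59,0.61,-0.08,0.03],[0,-0.58,0.62,-0.08,0.03],[0,-0.56,0.63,-0.08,0.03]]
(np.float64(0.42989304444939064), np.float64(-0.30980223954707503), np.float64(0.33021817865600334), np.float64(32.022194303158194))
```

{"op": "arm_command", "data": {"moves": [[0,-0.81,-0.35,-0.14,0.14],[0,-0.84,-0.27,-0.15,0.14],[0,-0.86,-0.17,-0.14,0.14],[0,-0.88,-0.07,-0.14,0.14],[0,-0.87,0.02,-0.14,0.14]]}}

```text
clock: 1.78
position: [0.3098, 0.3674, 0.2746]
tcp_rot: [180.0, 0.0, 133.1]
force: [-0.6, 0.2, -0.5]
width: 0.0885
grip_force: 0.0
```

{"op": "arm_command", "data": {"moves": [[0,-0.88,0.12,-0.15,0.14],[0,-0.85,0.21,-0.14,0.14],[0,-0.82,0.31,-0.14,0.14],[0,-0.79,0.39,-0.14,0.14],[0,-0.74,0.48,-0.15,0.14]]}}

```text
clock: 2.4
position: [0.4809, 0.2288, 0.3105]
tcp_rot: [180.0, -0.0, 101.6]
force: [-0.3, 0.1, 0.5]
width: 0.0886
grip_force: 0.0
```

{"op": "arm_command", "data": {"moves": [[0,0,0,0,0],[0,0,0,0,0]]}}

```text
clock: 2.65
position: [0.4794, 0.2302, 0.31]
tcp_rot: [-180.0, -0.0, 101.8]
force: [-0.6, -0.1, -0.9]
width: 0.0883
grip_force: 0.0
```

```bash
cat >> h.py <<'E'
def mats(names,cam='wrist',zs=.004):
    P=camera_params(cam);im=get_image(cam)
    for l in names:
        for d in trace(cam,l)[:2]:
            m=d['pixels'].astype(np.uint8);cs,_=cv2.findContours(m,cv2.RETR_EXTERNAL,cv2.CHAIN_APPROX_NONE)
            c=max(cs,key=cv2.contourArea)[:,0,:].astype(float)
            w=np.array([onz(cam,u,zs,P)[:2] for u in c])
            (cx,cy),(a,b),an=cv2.minAreaRect((w*1000).astype(np.float32))
            (ex,ey),(ea,eb),_=cv2.fitEllipse((w*1000).astype(np.float32)) if len(w)>5 else ((0,0),(0,0),0)
            print(l,round(d['confidence'],2),np.round(d['uv']),'rect',np.round([cx,cy,a,b,an],1),'ell',np.round([ex,ey,ea,eb],1))
    return im
E
python3 - <<'E'
from h import *
s=observe();print(s['clock'],np.round(s['position'],4),np.round(s['tcp_rot'],2))
im=mats(['mat_figure','mat_plinth','mat_board']);cv2.imwrite('pics/w1.png',im[:,:,::-1])
E
```

```text
2.65 [0.4794 0.2302 0.31  ] [-1.7997e+02 -1.0000e-02  1.0183e+02]
mat_figure 0.88 [424. 180.] rect [660.6 229.2  59.4  57.1  12. ] ell [660.4 229.5  57.2  59. ]
mat_plinth 0.86 [289. 275.] rect [470.   11.8  82.6  68.5  12. ] ell [471.3   9.1  70.8  84.7]
mat_board 0.85 [286.  93.] rect [406.6 316.4 152.1  69.4  19.6] ell [406.2 316.5  75.2 184.4]
```

View pics/w1.png

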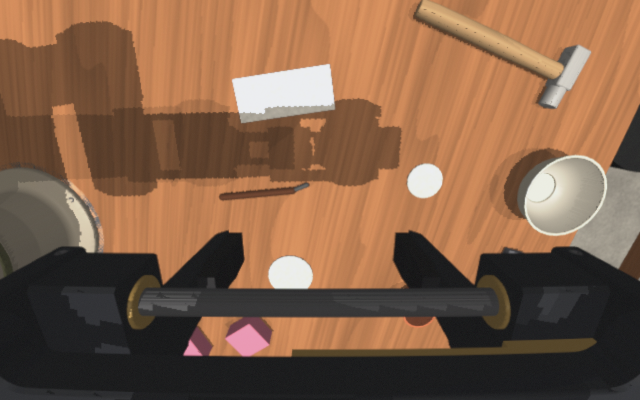

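The wrist view shows the board mat at (286,93), the figure mat at (424,180) and the plinth mat at (289,275). The networks agree with all three. On to the stack.

Run:
```python
from h import *
f=plan(.44,-.11,.31,40)
f=plan(.42,-.31,.33,31,frm=f)
```

```text
[[0,-0.81,-0.27,0.0,0.17],[0,-0.84,-0.16,0.0,0.17],[0,-0.86,-0.05,0.0,0.17],[0,-0.85,0.07,0.0,0.17],[0,-0.84,0.18,0.0,0.17]]
[[0,-0.81,0.29,0.0,0.17],[0,-0.76,0.4,0.01,0.17],[0,-0.7,0.49,-0.0,0.17]]
[[0,-0.58,0.55,-0.08,0.04],[0,-0.57,0.58,-0.08,0.04],[0,-0.54,0.59,-0.08,0.04],[0,-0.53,0.6,-0.08,0.04],[0,-0.51,0.63,-0.08,0.04]]
```

{"op": "arm_command", "data": {"moves": [[0,-0.81,-0.27,0,0.17],[0,-0.84,-0.16,0,0.17],[0,-0.86,-0.05,0,0.17],[0,-0.85,0.07,0,0.17],[0,-0.84,0.18,0,0.17]]}}

```text
clock: 3.48
position: [0.4544, 0.0165, 0.3104]
tcp_rot: [180.0, -0.0, 63.3]
force: [1.4, 0.7, -0.1]
width: 0.0881
grip_force: 0.0
```

{"op": "arm_command", "data": {"moves": [[0,-0.81,0.29,0,0.17],[0,-0.76,0.4,0,0.17],[0,-0.7,0.49,0,0.17],[0,0,0,0,0],[0,0,0,0,0]]}}

```text
clock: 4.1
position: [0.4401, -0.1098, 0.3103]
tcp_rot: [-180.0, -0.0, 40.7]
force: [-0.3, 0.3, 0.2]
width: 0.0881
grip_force: 0.0
```

Run:
```python
from h import *
s=observe();print(s['clock'],np.round(s['position'],4),np.round(s['tcp_rot'],2))
im=mats(['mat_plinth','mat_block']);cv2.imwrite('pics/w2.png',im[:,:,::-1])
f=plan(.42,-.31,.33,31)
```

```text
4.1 [ 0.4401 -0.1098  0.3103] [-1.800e+02 -2.000e-02  4.067e+01]
mat_plinth 0.66 [275.  94.] rect [472.2   2.   83.1  83.   65.2] ell [472.3   2.1  82.7  83. ]
mat_plinth 0.59 [414. 225.] rect [ 455.4 -308.    43.2   23.3    1.2] ell [ 456.3 -306.1   22.9   42. ]
mat_block 0.81 [451. 117.] rect [ 622.8 -228.2   83.4   84.1   68.5] ell [ 622.3 -228.    95.2   96.6]
[[0,-0.58,0.56,-0.08,0.04],[0,-0.57,0.57,-0.08,0.04],[0,-0.55,0.59,-0.08,0.04],[0,-0.53,0.61,-0.07,0.04],[0,-0.51,0.62,-0.08,0.04]]
```

{"op": "arm_command", "data": {"moves": [[0,-0.58,0.55,-0.08,0.04],[0,-0.57,0.58,-0.08,0.04],[0,-0.54,0.59,-0.08,0.04],[0,-0.53,0.6,-0.08,0.04],[0,-0.51,0.63,-0.08,0.04]]}}

```text
clock: 4.88
position: [0.4199, -0.3113, 0.3305]
tcp_rot: [180.0, -0.0, 31.6]
force: [0.8, -0.4, 0.7]
width: 0.0878
grip_force: 0.0
```

{"op": "arm_command", "data": {"moves": [[0,0,0,0,0],[0,0,0,0,0]]}}

```text
clock: 5.12
position: [0.4201, -0.3096, 0.3302]
tcp_rot: [-180.0, -0.0, 31.7]
force: [0.2, -1.6, -0.3]
width: 0.0881
grip_force: 0.0
```

Run:
```python
from h import *
s=observe();print(s['clock'],np.round(s['position'],4),np.round(s['tcp_rot'],2))
P=camera_params('wrist');im=mats(['mat_plinth','mat_block']);cv2.imwrite('pics/w3.png',im[:,:,::-1])
for l,z in (('figure_mid',.17),('plinth_mid',.112),('board_mid',.084),('block_mid',.06)):
  for d in trace('wrist',l)[:3]:
    m=d['pixels'];print(l,round(d['confidence'],2),np.round(d['uv']),m.sum(),np.round(onz('wrist',d['uv'],z,P),3))
```

```text
5.125 [ 0.4201 -0.3096  0.3302] [-1.7998e+02 -1.0000e-02  3.1670e+01]
mat_plinth 0.61 [161.  22.] rect [466.2  -2.4  67.3  82.5  30.2] ell [468.8  -0.7  71.2  84. ]
mat_block 0.66 [344.  17.] rect [ 622.6 -229.3   83.1   84.8   67.8] ell [ 612.7 -234.4   69.6  104.8]
figure_mid 0.83 [334. 168.] 1480 [ 0.439 -0.317  0.17 ]
plinth_mid 0.68 [329. 146.] 355 [ 0.452 -0.306  0.112]
board_mid 0.66 [334. 128.] 1598 [ 0.474 -0.301  0.084]
block_mid 0.86 [226.  99.] 1890 [ 0.427 -0.15   0.06 ]
block_mid 0.68 [227. 183.] 1623 [ 0.318 -0.206  0.06 ]
block_mid 0.54 [321. 147.] 238 [ 0.441 -0.301  0.06 ]
```

View pics/w3.png

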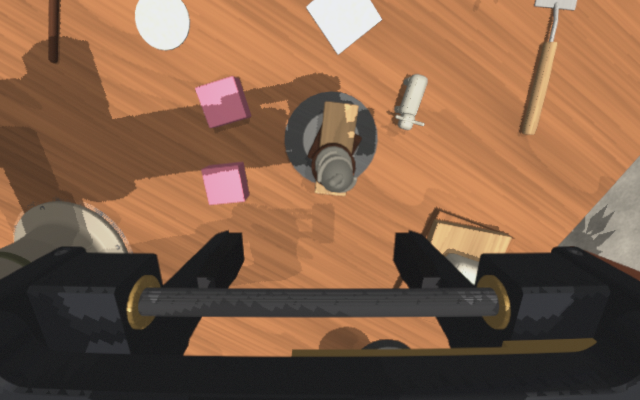

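The wrist view shows the stack at (332,145), the figure leaning away to (335,170), the ox at (411,103) and the block mat at (343,17). I'll fit the figure's silhouette.

```bash
cat >> h.py <<'E'
from scipy.optimize import minimize
def sil(cam,P,x,y,yaw,sections):
    """sections: list of (z, pts Nx2); silhouette = union of hulls of neighbouring sections"""
    m=np.zeros((400,640),np.uint8);c,s=np.cos(yaw),np.sin(yaw);R=np.array([[c,-s],[s,c]])
    pr=[np.array([proj(cam,[*(R@q+[x,y]),z],P) for q in pts]) for z,pts in sections]
    for a,b in zip(pr[:-1],pr[1:]):
        h=cv2.convexHull(np.vstack([a,b]).astype(np.float32));cv2.fillConvexPoly(m,np.round(h*16).astype(np.int32),255,cv2.LINE_AA,4)
    return m/255.
def circ(r): t=np.linspace(0,2*np.pi,25)[:-1];return np.c_[r*np.cos(t),r*np.sin(t)]
def box(a,b): return np.array([[a,b],[-a,b],[-a,-b],[a,-b]])/2
def fit(cam,label,sec,x,y,yaw=None,near=None,hide=None):
    """best (x,y[,yaw]) by overlap of the traced mask with the model"""
    P=camera_params(cam);get_image(cam)
    ds=trace(cam,label)
    pc=proj(cam,[x,y,np.mean([z for z,_ in sec])],P)
    ds=[d for d in ds if np.hypot(*(np.array(d['uv'])-pc))<70]
    if not ds: print('none');return
    M=ds[0]['pixels'].astype(float)
    def f(v):
        S=sil(cam,P,x+v[0]/100,y+v[1]/100,(yaw or 0)+(v[2]/10 if len(v)>2 else 0),sec)
        if hide is not None: S=S*(1-hide)
        return 1-(np.minimum(S,M).sum()/np.maximum(S,M).sum())
    best=min((minimize(f,[a,b]+([w] if yaw is not None else []),method='Nelder-Mead',options=dict(initial_simplex=None,xatol=.01,fatol=1e-4)) for a in(-.6,.6) for b in (-.6,.6) for w in (-1.,1.)),key=lambda r:r.fun)
    v=best.x;print(cam,label,round(ds[0]['confidence'],2),'IoU',round(1-best.fun,3),'xy',np.round([x+v[0]/100,y+v[1]/100],4),'yaw',None if yaw is None else round(np.degrees(yaw+v[2]/10),1))
def figsec(z0): return [(z0+z,circ(r/1000)) for z,r in((0,24),(.010,24),(.0101,18),(.032,18.5),(.072,18.5),(.112,5))]
E
python3 - <<'E'
from h import *
for c in('wrist','top','side'): fit(c,'figure_mid',figsec(.112),.439,-.312)
fit('wrist','board_mid',[(.060,box(.13,.046)),(.084,box(.13,.046))],.455,-.305,.54)
E
```

```text
wrist figure_mid 0.95 IoU 0.913 xy [ 0.4352 -0.323 ] yaw None
top figure_mid 0.57 IoU 0.706 xy [ 0.4365 -0.325 ] yaw None
none
wrist board_mid 0.86 IoU 0.498 xy [ 0.4488 -0.32  ] yaw 25.5
```

Run:
```python
from h import *
f=plan(.4355,-.3235,.25,31.7,step=30)
```

```text
[[0,0.05,0.13,0.53,-0.0],[0,0.04,0.12,0.54,-0.0],[0,0.05,0.13,0.53,-0.0]]
```

{"op": "arm_command", "data": {"moves": [[0,0.05,0.13,0.53,0],[0,0.04,0.12,0.54,0],[0,0.05,0.13,0.53,0],[0,0,0,0,0],[0,0,0,0,0]]}}

```text
clock: 6.5
position: [0.4358, -0.3235, 0.2514]
tcp_rot: [179.9, -0.0, 31.6]
force: [0.6, -0.6, 0.7]
width: 0.0882
grip_force: 0.0
```

Run:
```python
from h import *
fit('wrist','figure_mid',figsec(.112),.4355,-.3235)
save('wrist','w4.png')
```

```text
wrist figure_mid 0.91 IoU 0.887 xy [ 0.4357 -0.3224] yaw None
```

View pics/w4.png

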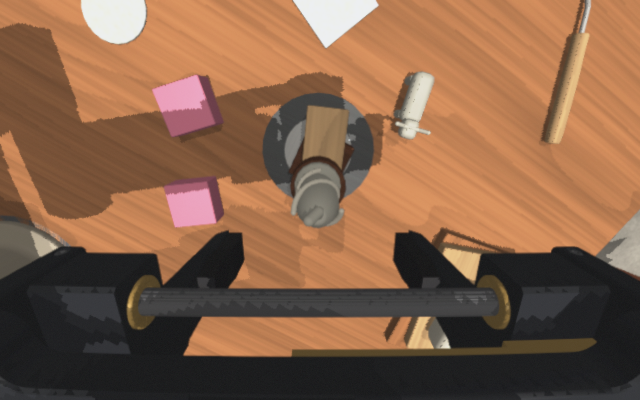

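The tip of the figure at (318,210) lies midway between the fingers. I'll go down and grip it.

{"op": "arm_command", "data": {"moves": [[0,0,0,0.5,0],[0,0,0,0.5,0],[0,0,0,0.5,0],[0,0,0,0.25,0],[0,0,0,0,0]], "force": 15}}

```text
clock: 7.28
position: [0.4356, -0.3233, 0.1628]
tcp_rot: [-180.0, 0.0, 31.6]
force: [0.3, -0.7, 0.6]
width: 0.0885
grip_force: 0.0
```

{"op": "arm_command", "data": {"moves": [[0.3,0,0,0,0],[1,0,0,0,0],[1,0,0,0,0],[1,0,0,0,0],[1,0,0,0,0]], "force": 15}}

```text
clock: 7.9
position: [0.4356, -0.3233, 0.1627]
tcp_rot: [-180.0, 0.0, 31.6]
force: [-0.2, -0.2, -0.4]
width: 0.0403
grip_force: 0.0
```

{"op": "arm_command", "data": {"moves": [[1,0,0,0,0],[1,0,0,0,0]]}}

```text
clock: 8.15
position: [0.4355, -0.3232, 0.1627]
tcp_rot: [-180.0, 0.0, 31.6]
force: [-1.1, 1.7, 1.4]
width: 0.0354
grip_force: 15.0
```

{"op": "arm_command", "data": {"moves": [[1,0,0,-0.1,0],[1,0,0,-0.2,0],[1,0,0,-0.3,0],[1,0,0,-0.3,0],[1,0,0,0,0]], "force": 20}}

```text
clock: 8.78
position: [0.436, -0.3237, 0.2093]
tcp_rot: [179.8, -0.0, 31.6]
force: [-0.5, 0.4, -3.0]
width: 0.0352
grip_force: 20.0
```

Run:
```python
from h import *
s=observe();print(s['force'],s['width'],s['grip_force'],s['position'])
f=plan(.6605,.2295,.17,31.6,fing=1,step=40)
save('side','s1.png')
```

```text
[-0.52504664  0.39405037 -2.98806507] 0.03524776071121193 19.997656492050737 [ 0.43600642 -0.32369263  0.20930029]
[[1,0.64,-0.47,0.05,-0.0],[1,0.64,-0.47,0.05,-0.0],[1,0.64,-0.47,0.06,-0.0],[1,0.64,-0.48,0.05,-0.0],[1,0.65,-0.47,0.05,-0.0]]
[[1,0.64,-0.47,0.05,-0.0],[1,0.64,-0.47,0.06,-0.0],[1,0.64,-0.47,0.05,-0.0],[1,0.64,-0.47,0.05,-0.0],[1,0.64,-0.48,0.05,-0.0]]
[[1,0.64,-0.47,0.06,-0.0],[1,0.64,-0.47,0.05,-0.0],[1,0.65,-0.47,0.05,-0.0],[1,0.64,-0.47,0.05,-0.0],[1,0.64,-0.47,0.06,-0.0]]
```

View pics/s1.png

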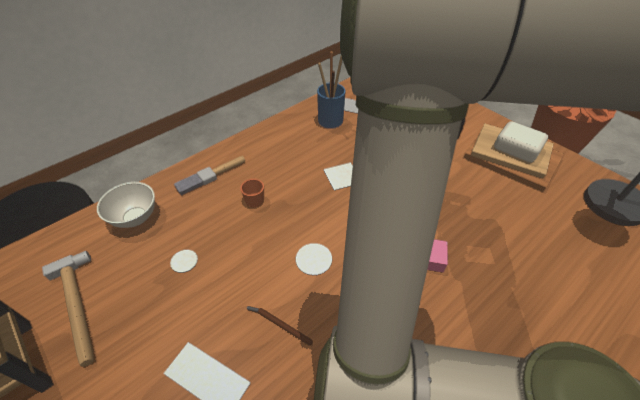

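The figure is held (about 3 N of weight), though the arm hides the stack in the side view. I'll carry it to its mat.

{"op": "arm_command", "data": {"moves": [[1,0.64,-0.47,0.05,0],[1,0.64,-0.47,0.05,0],[1,0.64,-0.47,0.06,0],[1,0.64,-0.48,0.05,0],[1,0.65,-0.47,0.05,0]]}}

```text
clock: 9.45
position: [0.5107, -0.1373, 0.1941]
tcp_rot: [-180.0, 0.0, 31.6]
force: [-1.2, -0.5, -3.3]
width: 0.0353
grip_force: 20.0
```

{"op": "arm_command", "data": {"moves": [[1,0.64,-0.47,0.05,0],[1,0.64,-0.47,0.06,0],[1,0.64,-0.47,0.05,0],[1,0.64,-0.47,0.05,0],[1,0.64,-0.48,0.05,0]]}}

```text
clock: 10.07
position: [0.5852, 0.0469, 0.181]
tcp_rot: [-180.0, 0.1, 31.6]
force: [-0.3, -1.0, -2.8]
width: 0.0352
grip_force: 20.0
```

{"op": "arm_command", "data": {"moves": [[1,0.64,-0.47,0.06,0],[1,0.64,-0.47,0.05,0],[1,0.65,-0.47,0.05,0],[1,0.64,-0.47,0.05,0],[1,0.64,-0.47,0.06,0]]}}

```text
clock: 10.7
position: [0.6605, 0.2309, 0.1672]
tcp_rot: [-180.0, 0.1, 31.6]
force: [0.3, -0.4, -3.1]
width: 0.0354
grip_force: 20.0
```

{"op": "arm_command", "data": {"moves": [[1,0,0,0,0],[1,0,0,0,0],[1,0,0,0,0]]}}

```text
clock: 11.08
position: [0.6603, 0.2287, 0.1683]
tcp_rot: [180.0, 0.0, 31.5]
force: [0.1, -0.1, -2.2]
width: 0.0351
grip_force: 20.0
```

Run:
```python
from h import *
s=observe();print(s['force'],s['width'],s['grip_force'],s['position'])
mats(['mat_figure']);mats(['mat_figure','mat_plinth','mat_board','mat_block'],'top');p=s['position']
fit('wrist','figure_mid',figsec(p[2]-.0507),p[0],p[1])
save('wrist','w5.png')
```

```text
[ 0.13317204 -0.14153916 -2.247203  ] 0.03505065544348921 19.997584400698543 [0.66028323 0.22873483 0.16828331]
mat_figure 0.84 [318. 172.] rect [668.7 232.8  44.3  57.7  28.5] ell [668.  232.4  44.3  61.6]
mat_figure 0.67 [225. 151.] rect [658.4 227.3  50.6  57.2  47.1] ell [659.7 228.   52.2  58.3]
mat_plinth 0.91 [307. 220.] rect [4.698e+02 1.700e+00 7.680e+01 7.960e+01 4.000e-01] ell [470.7   1.6  77.6  80.3]
mat_block 0.81 [391. 167.] rect [ 621.3 -229.9   82.2   83.5   69. ] ell [ 621.8 -230.2   92.1   93.6]
wrist figure_mid 0.71 IoU 0.736 xy [0.6622 0.2319] yaw None
```

View pics/w5.png

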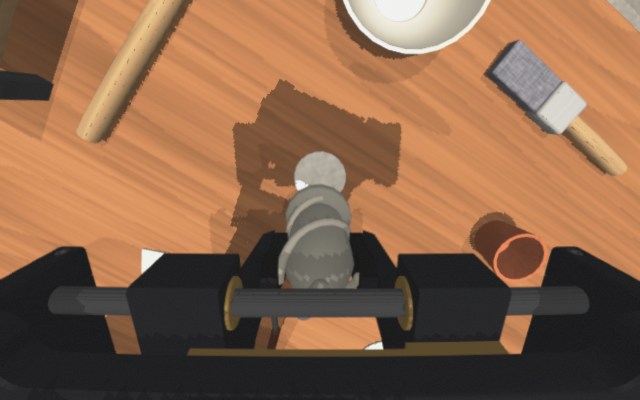

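The figure hangs upright at (319,240), in line with its mat at (320,172). I'll lower it.

{"op": "arm_command", "data": {"moves": [[1,0.02,0,0.5,0],[1,0,0,0.6,0],[1,0,0,0.6,0],[1,0,0,0.35,0],[1,0,0,0.1,0]]}}

```text
clock: 12.2
position: [0.661, 0.2302, 0.06]
tcp_rot: [-180.0, 0.1, 31.6]
force: [0.2, 0.8, -2.3]
width: 0.0352
grip_force: 20.0
```

{"op": "arm_command", "data": {"moves": [[1,0,0,0.04,0],[1,0,0,0.02,0],[1,0,0,0.02,0],[1,0,0,0,0]]}}

```text
clock: 12.7
position: [0.6613, 0.2303, 0.057]
tcp_rot: [180.0, -0.0, 31.6]
force: [-0.6, 0.6, -2.5]
width: 0.0352
grip_force: 20.0
```

{"op": "arm_command", "data": {"moves": [[1,-0.01,0.01,0.02,0],[1,0,0,0.01,0],[1,0,0,0.01,0],[1,0,0,0,0],[1,0,0,0,0]]}}

```text
clock: 13.32
position: [0.6611, 0.2296, 0.0548]
tcp_rot: [180.0, -0.0, 31.6]
force: [0.9, -0.7, -1.3]
width: 0.0352
grip_force: 20.0
```

{"op": "arm_command", "data": {"moves": [[1,0,0,0.01,0],[1,0,0,0.01,0],[1,0,0,0.01,0],[1,0,0,0,0]]}}

```text
clock: 13.82
position: [0.6614, 0.2298, 0.0547]
tcp_rot: [180.0, -0.1, 31.6]
force: [-4.6, -0.1, 7.8]
width: 0.0353
grip_force: 20.0
```

{"op": "arm_command", "data": {"moves": [[1,0,0,-0.01,0],[0.5,0,0,0,0],[0.3,0,0,0,0],[0,0,0,0,0],[0,0,0,0,0]], "force": 5}}

```text
clock: 14.45
position: [0.661, 0.2295, 0.0536]
tcp_rot: [-180.0, 0.0, 31.6]
force: [0.4, 0.5, 0.2]
width: 0.0719
grip_force: 0.0
```

{"op": "arm_command", "data": {"moves": [[0,0,0,-0.3,0],[0,0,0,-0.7,0],[0,0,0,-0.8,0],[0,0,0,-0.8,0],[0,0,0,-0.4,0]]}}

```text
clock: 15.08
position: [0.6615, 0.2297, 0.2078]
tcp_rot: [179.9, -0.2, 31.6]
force: [-0.1, -0.5, 0.5]
width: 0.088
grip_force: 0.0
```

Run:
```python
from h import *
s=observe();print(s['clock'],s['force'],s['width'],s['position'])
for c in ('side','wrist'): fit(c,'figure_mid',figsec(.004),.661,.2295);mats(['mat_figure'],c)
f=plan(.41,-.315,.22,31.6,step=48)
```

```text
15.075 [-0.12997641 -0.47619985  0.48832867] 0.08803173601002828 [0.66153777 0.22968647 0.20777613]
none
mat_figure 0.52 [428. 172.] rect [ 480.1 -417.5   65.5  100.2   23.6] ell [ 480.3 -416.4   68.1  100.9]
wrist figure_mid 0.85 IoU 0.918 xy [0.6616 0.2308] yaw None
mat_figure 0.85 [325. 154.] rect [669.9 232.7  43.3  58.2  24. ] ell [661.9 229.6  54.7  56.3]
[[0,-0.77,0.51,-0.03,-0.0],[0,-0.76,0.51,-0.02,-0.0],[0,-0.77,0.52,-0.03,-0.0],[0,-0.77,0.51,-0.03,-0.0],[0,-0.77,0.51,-0.02,-0.0]]
[[0,-0.76,0.51,-0.03,-0.0],[0,-0.77,0.51,-0.03,-0.0],[0,-0.77,0.51,-0.02,-0.0],[0,-0.76,0.52,-0.03,-0.0],[0,-0.77,0.51,-0.03,-0.0]]
[[0,-0.77,0.51,-0.02,-0.0],[0,-0.77,0.51,-0.03,-0.0],[0,-0.76,0.51,-0.03,-0.0]]
```

The figure stands within about 2 mm of the middle of its mat. I'll go back for the plinth.

{"op": "arm_command", "data": {"moves": [[0,-0.77,0.51,-0.03,0],[0,-0.76,0.51,-0.02,0],[0,-0.77,0.52,-0.03,0],[0,-0.77,0.51,-0.03,0],[0,-0.77,0.51,-0.02,0]]}}

```text
clock: 16.1
position: [0.5635, 0.0188, 0.2099]
tcp_rot: [-180.0, 0.0, 31.6]
force: [1.3, -0.6, 0.9]
width: 0.088
grip_force: 0.0
```

{"op": "arm_command", "data": {"moves": [[0,-0.76,0.51,-0.03,0],[0,-0.77,0.51,-0.03,0],[0,-0.77,0.51,-0.02,0],[0,-0.76,0.52,-0.03,0],[0,-0.77,0.51,-0.03,0]]}}

```text
clock: 16.73
position: [0.4674, -0.1905, 0.2169]
tcp_rot: [-180.0, 0.0, 31.6]
force: [0.7, -0.9, -0.1]
width: 0.0883
grip_force: 0.0
```

{"op": "arm_command", "data": {"moves": [[0,-0.77,0.51,-0.02,0],[0,-0.77,0.51,-0.03,0],[0,-0.76,0.51,-0.03,0],[0,0,0,0,0],[0,0,0,0,0]]}}

```text
clock: 17.35
position: [0.4105, -0.3141, 0.2209]
tcp_rot: [-179.9, -0.0, 31.6]
force: [0.9, -0.2, -0.3]
width: 0.0879
grip_force: 0.0
```

```bash
cat >> h.py <<'E'
def plsec(z0): return [(z0,circ(.03)),(z0+.028,circ(.03))]
def bosec(z0): return [(z0,box(.13,.046)),(z0+.024,box(.13,.046))]
def blsec(z0): return [(z0,box(.062,.062)),(z0+.036,box(.062,.062))]
E
python3 - <<'E'
from h import *
s=observe();print(s['clock'],s['position'],s['tcp_rot'])
P=camera_params('wrist')
fit('wrist','plinth_mid',plsec(.084),.44,-.322)
H=sil('wrist',P,.438,-.32,0,plsec(.084))
fit('wrist','board_mid',bosec(.060),.455,-.305,.54,hide=H)
save('wrist','w6.png')
E
```

```text
17.35 [ 0.410474   -0.31413478  0.22087234] [-1.79947985e+02 -4.99118633e-03  3.15682027e+01]
wrist plinth_mid 0.7 IoU 0.906 xy [ 0.4314 -0.3254] yaw None
wrist board_mid 0.62 IoU 0.736 xy [ 0.4485 -0.3193] yaw 24.6
```

View pics/w6.png

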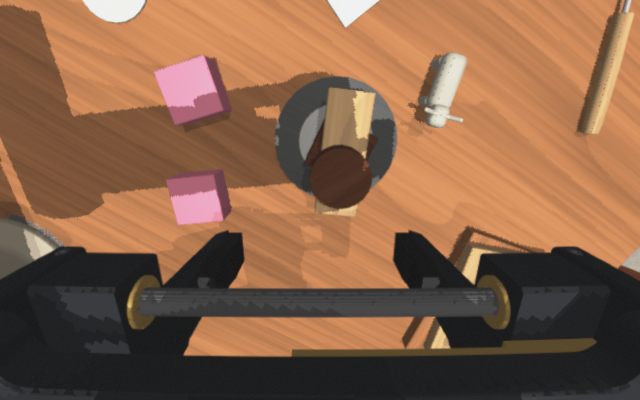

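The plinth's top shows at (340,177), with the board running under it from (345,90) to (335,212). I'll move above the plinth.

Run:
```python
from h import *
print(proj('wrist',[.4314,-.3254,.112]))
f=plan(.4314,-.3254,.14,31.6,step=30)
```

```text
[340.57537053 180.30922014]
[[0,0.08,0.14,0.54,0.0],[0,0.07,0.13,0.54,0.0],[0,0.08,0.14,0.54,0.0]]
```

{"op": "arm_command", "data": {"moves": [[0,0.08,0.14,0.54,0],[0,0.07,0.13,0.54,0],[0,0.08,0.14,0.54,0],[0,0,0,0,0],[0,0,0,0,0]]}}

```text
clock: 18.23
position: [0.4312, -0.3262, 0.1413]
tcp_rot: [179.9, -0.0, 31.6]
force: [-0.0, 0.5, -0.0]
width: 0.0882
grip_force: 0.0
```

Run:
```python
from h import *
s=observe();print(s['clock'],s['position'])
fit('wrist','plinth_mid',plsec(.084),.4314,-.3254)
```

```text
18.225 [ 0.43119765 -0.32618415  0.14132395]
none
```

Run:
```python
from h import *
fit('wrist','plinth_mid',plsec(.084),.4314,-.3254)
save('wrist','w7.png');print(proj('wrist',[.4314,-.3254,.112]))
```

```text
wrist plinth_mid 0.66 IoU 0.933 xy [ 0.4321 -0.3248] yaw None
[318.15570928 224.81531375]
```

View pics/w7.png

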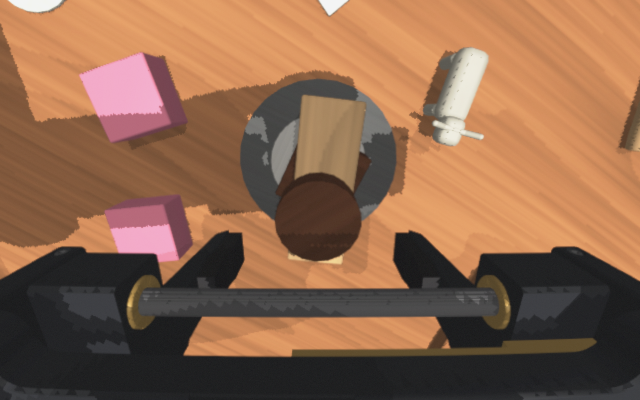

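The plinth is centred between the fingers at (318,218). I'll lower and grip.

{"op": "arm_command", "data": {"moves": [[0,0.03,-0.01,0.4,0],[0,0,0,0.4,0],[0,0,0,0.26,0],[0.25,0,0,0,0],[1,0,0,0,0]], "force": 15}}

```text
clock: 19.1
position: [0.4322, -0.3252, 0.088]
tcp_rot: [179.9, -0.0, 31.6]
force: [0.4, -0.3, -0.4]
width: 0.0705
grip_force: 0.0
```

{"op": "arm_command", "data": {"moves": [[1,0,0,0,0],[1,0,0,0,0],[1,0,0,0,0],[1,0,0,0,0]], "force": 20}}

```text
clock: 19.6
position: [0.4322, -0.3252, 0.0879]
tcp_rot: [179.9, -0.0, 31.6]
force: [-1.8, 0.7, 6.5]
width: 0.0592
grip_force: 20.0
```

{"op": "arm_command", "data": {"moves": [[1,0,0,-0.1,0],[1,0,0,-0.2,0],[1,0,0,-0.4,0],[1,0,0,-0.3,0],[1,0,0,0,0]], "force": 25}}

```text
clock: 20.23
position: [0.4323, -0.3253, 0.1383]
tcp_rot: [179.9, -0.0, 31.6]
force: [-0.4, 0.3, -1.1]
width: 0.0595
grip_force: 25.0
```

Run:
```python
from h import *
s=observe();print(s['force'],s['width'],s['position'])
f=plan(.4712,.0018,.11,31.6,fing=1,step=40)
```

```text
[-0.38467974  0.29526732 -1.13183075] 0.05951371371067302 [ 0.43226129 -0.32528058  0.13831439]
[[1,0.45,-0.57,0.06,-0.0],[1,0.46,-0.58,0.07,-0.0],[1,0.45,-0.57,0.06,-0.0],[1,0.46,-0.58,0.06,-0.0],[1,0.45,-0.57,0.06,-0.0]]
[[1,0.46,-0.57,0.07,-0.0],[1,0.45,-0.58,0.06,-0.0],[1,0.45,-0.57,0.06,-0.0],[1,0.46,-0.58,0.07,-0.0]]
```

{"op": "arm_command", "data": {"moves": [[1,0.45,-0.57,0.06,0],[1,0.46,-0.58,0.07,0],[1,0.45,-0.57,0.06,0],[1,0.46,-0.58,0.06,0],[1,0.45,-0.57,0.06,0]]}}

```text
clock: 20.85
position: [0.4533, -0.1419, 0.1211]
tcp_rot: [-180.0, 0.0, 31.6]
force: [1.3, -0.0, -0.6]
width: 0.0594
grip_force: 25.0
```

{"op": "arm_command", "data": {"moves": [[1,0.46,-0.57,0.07,0],[1,0.45,-0.58,0.06,0],[1,0.45,-0.57,0.06,0],[1,0.46,-0.58,0.07,0],[1,0,0,0,0]]}}

```text
clock: 21.48
position: [0.4703, 0.0041, 0.108]
tcp_rot: [-179.9, 0.1, 31.7]
force: [-0.4, 0.2, -1.2]
width: 0.0591
grip_force: 25.0
```

{"op": "arm_command", "data": {"moves": [[1,0,0,0,0],[1,0,0,0,0]]}}

```text
clock: 21.72
position: [0.4708, 0.0015, 0.1087]
tcp_rot: [-180.0, 0.0, 31.5]
force: [-0.5, 0.5, -1.0]
width: 0.0595
grip_force: 25.0
```

Run:
```python
from h import *
s=observe();print(s['force'],s['width'],s['position']);p=s['position']
fit('wrist','plinth_mid',plsec(p[2]-.0039),p[0],p[1]);mats(['mat_plinth'])
save('wrist','w8.png')
```

```text
[-0.54602606  0.54133793 -1.0165199 ] 0.05953181772377775 [0.47079501 0.00150183 0.10866404]
wrist plinth_mid 0.63 IoU 0.768 xy [0.4709 0.0023] yaw None
mat_plinth 0.75 [319. 179.] rect [483.2   8.7  58.6  82.9  30.7] ell [482.2   8.5  59.4  88.4]
```

View pics/w8.png

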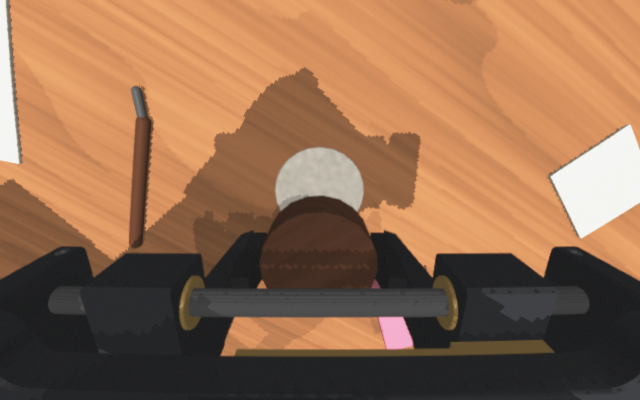

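The plinth is held level over its mat, with the mat showing at (319,180). I'll lower it.

{"op": "arm_command", "data": {"moves": [[1,0.02,0,0.5,0],[1,0,0,0.6,0],[1,0,0,0.5,0],[1,0,0,0.25,0],[1,0,0,0.08,0]]}}

```text
clock: 22.6
position: [0.4717, 0.0028, 0.012]
tcp_rot: [-180.0, 0.0, 31.6]
force: [-0.1, 0.7, -0.8]
width: 0.0597
grip_force: 25.0
```

{"op": "arm_command", "data": {"moves": [[1,0,0,0.03,0],[1,0,0,0.01,0],[1,0,0,0.01,0],[1,0,0,0,0]]}}

```text
clock: 23.1
position: [0.4718, 0.0029, 0.0099]
tcp_rot: [180.0, -0.0, 31.6]
force: [-0.3, -1.3, 0.2]
width: 0.0597
grip_force: 25.0
```

{"op": "arm_command", "data": {"moves": [[1,0,0,0.02,0],[1,0,0,0.01,0],[1,0,0,0.01,0],[1,0,0,0,0]]}}

```text
clock: 23.6
position: [0.4717, 0.0029, 0.0079]
tcp_rot: [180.0, -0.0, 31.6]
force: [-1.9, -0.1, 3.8]
width: 0.0596
grip_force: 25.0
```

{"op": "arm_command", "data": {"moves": [[0.3,0,0,0,0],[0.15,0,0,0,0],[0,0,0,0,0],[0,0,0,0,0],[0,0,0,-0.2,0]], "force": 5}}

```text
clock: 24.22
position: [0.4713, 0.003, 0.0177]
tcp_rot: [-179.9, 0.1, 31.6]
force: [0.4, 0.5, -0.3]
width: 0.0879
grip_force: 0.0
```

{"op": "arm_command", "data": {"moves": [[0,0,0,-0.7,0],[0,0,0,-0.9,0],[0,0,0,-0.9,0],[0,0,0,-0.3,0]]}}

```text
clock: 24.72
position: [0.4725, 0.0027, 0.161]
tcp_rot: [179.8, -0.2, 31.6]
force: [0.0, 0.7, -0.5]
width: 0.0881
grip_force: 0.0
```

Run:
```python
from h import *
s=observe();print(s['force'],s['width'],s['position']);p=s['position']
fit('wrist','plinth_mid',plsec(.004),p[0],p[1]);mats(['mat_plinth'])
f=plan(.42,-.325,.20,25,step=48)
```

```text
[ 0.02234972  0.72012921 -0.54403081] 0.08811643560273749 [0.47249548 0.00274707 0.16096953]
wrist plinth_mid 0.83 IoU 0.938 xy [0.4723 0.0035] yaw None
mat_plinth 0.69 [325. 158.] rect [474.3   3.1  77.5  82.2  29.4] ell [471.5   2.2  76.9  78.4]
[[0,-0.62,0.72,-0.12,0.02],[0,-0.6,0.73,-0.12,0.02],[0,-0.59,0.74,-0.12,0.02],[0,-0.58,0.75,-0.13,0.02],[0,-0.57,0.76,-0.12,0.02]]
[[0,-0.56,0.77,-0.12,0.02],[0,-0.55,0.78,-0.12,0.02]]
```

The plinth is centred to about 1 mm. Back to the stack for the board.

{"op": "arm_command", "data": {"moves": [[0,-0.62,0.72,-0.12,0.02],[0,-0.6,0.73,-0.12,0.02],[0,-0.59,0.74,-0.12,0.02],[0,-0.58,0.75,-0.13,0.02],[0,-0.57,0.76,-0.12,0.02]]}}

```text
clock: 25.55
position: [0.4343, -0.2325, 0.1874]
tcp_rot: [-179.9, 0.0, 27.0]
force: [0.6, 0.8, -0.1]
width: 0.0881
grip_force: 0.0
```

{"op": "arm_command", "data": {"moves": [[0,-0.56,0.77,-0.12,0.02],[0,-0.55,0.78,-0.12,0.02],[0,0,0,0,0],[0,0,0,0,0]]}}

```text
clock: 26.05
position: [0.42, -0.3245, 0.1992]
tcp_rot: [-179.9, 0.0, 25.3]
force: [0.4, -0.3, 0.1]
width: 0.0878
grip_force: 0.0
```

Run:
```python
from h import *
s=observe();print(s['force'],s['tcp_rot'],s['position']);p=s['position']
fit('wrist','board_mid',bosec(.06),.448,-.319,.44)
fit('top','board_mid',bosec(.06),.448,-.319,.44)
P=camera_params('wrist')
fit('wrist','block_mid',blsec(.024),.448,-.319,.0,hide=sil('wrist',P,.448,-.319,.44,bosec(.06)))
save('wrist','w9.png')
```

```text
[ 0.38578067 -0.30875748  0.11876704] [-1.79872937e+02  2.09787070e-02  2.52832681e+01] [ 0.42000337 -0.32451476  0.19919315]
wrist board_mid 0.86 IoU 0.941 xy [ 0.4487 -0.3199] yaw 25.1
top board_mid 0.79 IoU 0.544 xy [ 0.4836 -0.3012] yaw 27.8
wrist block_mid 0.88 IoU 0.725 xy [ 0.451  -0.3177] yaw 5.7
```

View pics/w9.png

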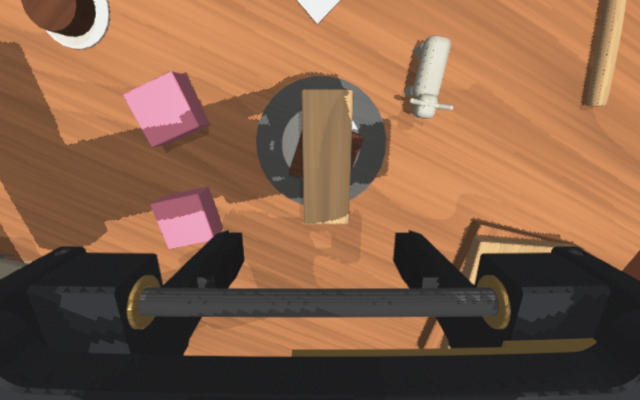

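The board runs vertically in the picture from (327,90) to (327,222), in line with the tool. The fit gives (0.4487, -0.3199) at 25.1°.

Run:
```python
from h import *
f=plan(.4487,-.3199,.065,25.2,step=35)
```

```text
[[0,0.14,0.04,0.68,0.0],[0,0.14,0.04,0.67,0.0],[0,0.14,0.03,0.68,0.0],[0,0.13,0.04,0.68,0.0]]
```

{"op": "arm_command", "data": {"moves": [[0,0.2,0.06,0.3,0],[0,0.2,0.06,0.6,0],[0,0.15,0.03,0.65,0],[0,0,0,0.65,0],[0,0,0,0.4,0]]}}

```text
clock: 27.02
position: [0.4482, -0.3194, 0.0675]
tcp_rot: [-179.8, 0.0, 25.3]
force: [0.7, 0.6, -0.1]
width: 0.088
grip_force: 0.0
```

{"op": "arm_command", "data": {"moves": [[0,0,0,0.09,0],[0.3,0,0,0.03,0],[0.45,0,0,0,0],[1,0,0,0,0],[1,0,0,0,0]], "force": 15}}

```text
clock: 27.65
position: [0.4484, -0.3206, 0.0646]
tcp_rot: [180.0, -0.0, 25.3]
force: [0.3, 0.8, -0.5]
width: 0.0499
grip_force: 0.0
```

{"op": "arm_command", "data": {"moves": [[1,0,0,0,0],[1,0,0,0,0],[1,0,0,0,0],[1,0,0,0,0]], "force": 25}}

```text
clock: 28.15
position: [0.4483, -0.3205, 0.0645]
tcp_rot: [180.0, -0.0, 25.3]
force: [-1.0, -0.1, 4.6]
width: 0.0455
grip_force: 25.0
```

{"op": "arm_command", "data": {"moves": [[1,0,0,-0.1,0],[1,0,0,-0.2,0],[1,0,0,-0.4,0],[1,0,0,-0.4,0],[1,0,0,0,0]], "force": 30}}

```text
clock: 28.78
position: [0.4487, -0.3209, 0.1207]
tcp_rot: [179.8, -0.1, 25.3]
force: [0.3, -1.3, -1.1]
width: 0.0459
grip_force: 30.0
```

Run:
```python
from h import *
s=observe();print(s['force'],s['wrist_torque'],s['width'],s['position'])
f=plan(.4065,.3165,.11,19,fing=1,step=45)
fit('wrist','block_mid',blsec(.024),.446,-.318,.1)
```

```text
[ 0.33877969 -1.34520441 -1.13528332] [-0.05657609  0.22908006  0.02646573] 0.045879532309505845 [ 0.44872753 -0.32094414  0.12066297]
[[1,0.31,-0.79,0.01,0.01],[1,0.31,-0.8,0.02,0.01],[1,0.3,-0.8,0.01,0.01],[1,0.29,-0.79,0.02,0.01],[1,0.29,-0.81,0.01,0.01]]
[[1,0.28,-0.8,0.02,0.01],[1,0.27,-0.81,0.01,0.01],[1,0.27,-0.81,0.01,0.01],[1,0.26,-0.81,0.02,0.01],[1,0.26,-0.81,0.01,0.01]]
[[1,0.25,-0.81,0.02,0.01],[1,0.24,-0.82,0.01,0.01],[1,0.23,-0.82,0.01,0.01],[1,0.23,-0.82,0.02,0.01],[1,0.23,-0.82,0.01,0.01]]
wrist block_mid 0.37 IoU 0.412 xy [ 0.473  -0.3073] yaw 25.3
```

{"op": "arm_command", "data": {"moves": [[1,0.31,-0.79,0.01,0.01],[1,0.31,-0.8,0.02,0.01],[1,0.3,-0.8,0.01,0.01],[1,0.29,-0.79,0.02,0.01],[1,0.29,-0.81,0.01,0.01]]}}

```text
clock: 29.5
position: [0.4336, -0.1063, 0.1149]
tcp_rot: [-179.9, 0.1, 23.0]
force: [0.8, -0.1, -0.4]
width: 0.0457
grip_force: 30.0
```

{"op": "arm_command", "data": {"moves": [[1,0.28,-0.8,0.02,0.01],[1,0.27,-0.81,0.01,0.01],[1,0.27,-0.81,0.01,0.01],[1,0.26,-0.81,0.02,0.01],[1,0.26,-0.81,0.01,0.01]]}}

```text
clock: 30.12
position: [0.4195, 0.106, 0.1115]
tcp_rot: [-180.0, 0.1, 20.7]
force: [0.5, -0.2, -1.5]
width: 0.0457
grip_force: 30.0
```

{"op": "arm_command", "data": {"moves": [[1,0.25,-0.81,0.02,0.01],[1,0.24,-0.82,0.01,0.01],[1,0.23,-0.82,0.01,0.01],[1,0.23,-0.82,0.02,0.01],[1,0.23,-0.82,0.01,0.01]]}}

```text
clock: 30.75
position: [0.4055, 0.3182, 0.1078]
tcp_rot: [180.0, 0.1, 18.5]
force: [-0.5, -0.2, -0.7]
width: 0.0458
grip_force: 30.0
```

{"op": "arm_command", "data": {"moves": [[1,0,0,0,0],[1,0,0,0,0],[1,0,0,0,0]]}}

```text
clock: 31.12
position: [0.4063, 0.316, 0.1085]
tcp_rot: [180.0, 0.0, 18.4]
force: [-0.7, -0.2, -1.1]
width: 0.0456
grip_force: 30.0
```

Run:
```python
from h import *
s=observe();print(s['force'],s['wrist_torque'],s['width'],s['position'],s['tcp_rot']);p=s['position']
fit('wrist','board_mid',bosec(p[2]-.0045),p[0],p[1],.33)
P=camera_params('wrist')
H=sil('wrist',P,p[0],p[1],np.radians(s['tcp_rot'][2]),bosec(p[2]-.0045))
matb=[(.003,box(.15,.066)),(.004,box(.15,.066))]
fit('wrist','mat_board',matb,.4065,.3165,.33,hide=H)
fit('top','mat_board',matb,.4065,.3165,.33)
fit('side','mat_board',matb,.4065,.3165,.33)
save('wrist','w10.png')
```

```text
[-0.68907347 -0.24781482 -1.14059654] [-0.06619363  0.13987657 -0.00149274] 0.04563981368368624 [0.40631465 0.31603186 0.1084979 ] [1.79989242e+02 3.84819518e-02 1.84486747e+01]
wrist board_mid 0.78 IoU 0.808 xy [0.4069 0.3167] yaw 18.5
none
top mat_board 0.7 IoU 0.286 xy [0.4063 0.3148] yaw 19.7
side mat_board 0.8 IoU 0.588 xy [0.3135 0.3075] yaw -3.2
```

View pics/w10.png

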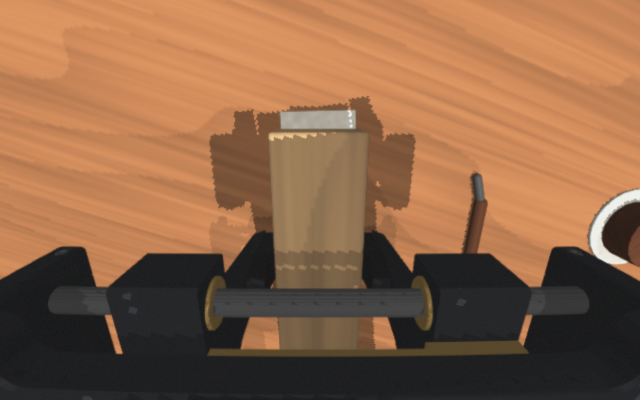

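The board is aligned over its mat; the mat's far edge shows from (281,111) to (355,110). I'll check mat yaw from this edge and from the first top picture.

Run:
```python
from h import *
im=cv2.imread('pics/w10.png');g=im.min(2)
sub=(g[105:131,270:370]>125).astype(np.uint8)
top=[];
for c in range(15,80):
    r=np.flatnonzero(sub[:,c]); 
    if len(r): top.append((c+270,r[0]+105-.5))
top=np.array(top)
w=np.array([onz('wrist',u,.004)[:2] for u in top]);
d=np.polyfit(w[:,1],w[:,0],1);print('edge perp yaw',np.degrees(np.arctan(-d[0])))
ys=[np.flatnonzero(sub[r-105]) for r in range(114,128,3)]
for r,c in zip(range(114,128,3),ys):
    a,b=[onz('wrist',(q,r),.004) for q in(c[0]+269.5,c[-1]+270.5)];print(r,c[0]+270,c[-1]+270,np.round((a+b)[:2]/2,4))
print(np.round(w[::16],4))
t=cv2.imread('pics/top0.png').min(2);m=((t>130)*1).astype(np.uint8);m[:,:160]=0;m[:,220:]=0;m[:205]=0;m[285:]=0
cs,_=cv2.findContours(m,0,1);c=max(cs,key=cv2.contourArea)[:,0,:].astype(float)
ww=np.array([onz('top',u,.004)[:2]*1000 for u in c],np.float32);print(m.sum(),cv2.minAreaRect(ww))
```

```text
edge perp yaw 19.836284146816645
114 280 354 [0.4739 0.3411]
117 281 354 [0.4716 0.3399]
120 281 354 [0.4692 0.3391]
123 281 354 [0.4668 0.3382]
126 281 354 [0.4644 0.3374]
[[0.4671 0.3679]
 [0.4714 0.3548]
 [0.4766 0.342 ]
 [0.481  0.3289]
 [0.4862 0.3161]]
1298 ((406.832275390625, 315.4881591796875), (147.84799194335938, 64.15419006347656), 19.70502471923828)
```

{"op": "arm_command", "data": {"moves": [[1,0,0,0.5,-0.03],[1,0,0,0.6,0],[1,0,0,0.5,0],[1,0,0,0.25,0],[1,0,0,0.06,0]]}}

```text
clock: 32.2
position: [0.4062, 0.317, 0.013]
tcp_rot: [180.0, 0.0, 19.9]
force: [0.1, 0.1, -0.5]
width: 0.0454
grip_force: 30.0
```

{"op": "arm_command", "data": {"moves": [[1,0,0,0.03,0],[1,0,0,0.02,0],[1,0,0,0,0]]}}

```text
clock: 32.58
position: [0.4064, 0.3171, 0.0111]
tcp_rot: [-180.0, -0.0, 19.9]
force: [0.4, 0.0, -1.1]
width: 0.0459
grip_force: 30.0
```

{"op": "arm_command", "data": {"moves": [[1,-0.02,0.02,0.02,0],[1,0,0,0.02,0],[1,0,0,0.01,0],[1,0,0,0.01,0],[1,0,0,0,0]]}}

```text
clock: 33.2
position: [0.4056, 0.3157, 0.0084]
tcp_rot: [180.0, 0.0, 19.9]
force: [-4.1, -3.3, 10.2]
width: 0.0454
grip_force: 30.0
```

{"op": "arm_command", "data": {"moves": [[1,0,0,-0.01,0],[0.4,0,0,0,0],[0.2,0,0,0,0],[0,0,0,0,0],[0,0,0,0,0]], "force": 5}}

```text
clock: 33.83
position: [0.4056, 0.3157, 0.0082]
tcp_rot: [-180.0, 0.0, 19.9]
force: [0.1, 0.4, 0.7]
width: 0.0809
grip_force: 0.0
```

{"op": "arm_command", "data": {"moves": [[0,0,0,-0.3,0],[0,0,0,-0.8,0],[0,0,0,-0.9,0],[0,0,0,-0.9,0],[0,0,0,0,0]]}}

```text
clock: 34.45
position: [0.4069, 0.3164, 0.1572]
tcp_rot: [-180.0, -0.4, 19.9]
force: [0.8, 1.2, -0.9]
width: 0.0878
grip_force: 0.0
```

Run:
```python
from h import *
s=observe();print(s['force'],s['width'],s['position'],s['tcp_rot']);p=s['position']
fit('wrist','board_mid',bosec(.004),.406,.316,.345)
P=camera_params('wrist');H=sil('wrist',P,.406,.316,.345,bosec(.004))
fit('wrist','mat_board',[(.003,box(.15,.066)),(.004,box(.15,.066))],.4065,.3165,.345)
f=plan(.41,-.325,.18,25,step=48)
```

```text
[ 0.81440141  1.22197333 -0.89627628] 0.08782123966808812 [0.40690586 0.31640252 0.15718148] [-179.96236104   -0.42258521   19.87947581]
wrist board_mid 0.58 IoU 0.949 xy [0.4072 0.3163] yaw 19.8
wrist mat_board 0.55 IoU 0.294 xy [0.4053 0.3159] yaw 20.0
[[0,-0.3,0.86,-0.04,-0.01],[0,-0.32,0.86,-0.04,-0.01],[0,-0.31,0.86,-0.04,-0.01],[0,-0.33,0.86,-0.04,-0.01],[0,-0.33,0.85,-0.04,-0.01]]
[[0,-0.34,0.85,-0.04,-0.01],[0,-0.34,0.85,-0.04,-0.01],[0,-0.35,0.84,-0.04,-0.01],[0,-0.36,0.84,-0.04,-0.01],[0,-0.37,0.84,-0.04,-0.01]]
[[0,-0.37,0.84,-0.04,-0.01],[0,-0.37,0.83,-0.03,-0.01],[0,-0.39,0.83,-0.04,-0.01],[0,-0.39,0.83,-0.04,-0.01]]
```

The board is centred on its mat and squared to within 0.2°. Last part: the block.

{"op": "arm_command", "data": {"moves": [[0,-0.3,0.86,-0.04,-0.01],[0,-0.32,0.86,-0.04,-0.01],[0,-0.31,0.86,-0.04,-0.01],[0,-0.33,0.86,-0.04,-0.01],[0,-0.33,0.85,-0.04,-0.01]]}}

```text
clock: 35.28
position: [0.4067, 0.0856, 0.1624]
tcp_rot: [-180.0, 0.1, 22.1]
force: [0.9, -0.5, 0.5]
width: 0.0883
grip_force: 0.0
```

{"op": "arm_command", "data": {"moves": [[0,-0.34,0.85,-0.04,-0.01],[0,-0.34,0.85,-0.04,-0.01],[0,-0.35,0.84,-0.04,-0.01],[0,-0.36,0.84,-0.04,-0.01],[0,-0.37,0.84,-0.04,-0.01]]}}

```text
clock: 35.9
position: [0.4083, -0.143, 0.1724]
tcp_rot: [-179.9, 0.1, 24.4]
force: [0.4, 0.8, -0.0]
width: 0.0881
grip_force: 0.0
```

{"op": "arm_command", "data": {"moves": [[0,-0.37,0.84,-0.04,-0.01],[0,-0.37,0.83,-0.03,-0.01],[0,-0.39,0.83,-0.04,-0.01],[0,-0.39,0.83,-0.04,-0.01],[0,0,0,0,0]]}}

```text
clock: 36.52
position: [0.4098, -0.3267, 0.1793]
tcp_rot: [-179.9, 0.0, 26.0]
force: [-0.6, 1.7, -1.0]
width: 0.0882
grip_force: 0.0
```

{"op": "arm_command", "data": {"moves": [[0,0,0,0,0],[0,0,0,0,0]]}}

```text
clock: 36.78
position: [0.4106, -0.3236, 0.1805]
tcp_rot: [-179.9, 0.0, 26.2]
force: [0.2, -0.1, -0.2]
width: 0.088
grip_force: 0.0
```

Run:
```python
from h import *
s=observe();print(s['position'],s['tcp_rot'])
for y in (.1,.6): fit('wrist','block_mid',blsec(.024),.446,-.318,y)
m=[(.003,box(.082,.082)),(.004,box(.082,.082))]
fit('wrist','mat_block',m,.6225,-.229,np.radians(68))
fit('top','mat_block',m,.6225,-.229,np.radians(68))
save('wrist','w11.png')
```

```text
[ 0.41060526 -0.32362478  0.18046962] [-1.79948436e+02  7.88120729e-03  2.62336946e+01]
wrist block_mid 0.66 IoU 0.934 xy [ 0.4505 -0.3182] yaw 5.9
wrist block_mid 0.6 IoU 0.923 xy [ 0.4503 -0.318 ] yaw 5.7
wrist mat_block 0.63 IoU 0.937 xy [ 0.6231 -0.2285] yaw 69.3
top mat_block 0.75 IoU 0.901 xy [ 0.623  -0.2299] yaw 67.1
```

View pics/w11.png

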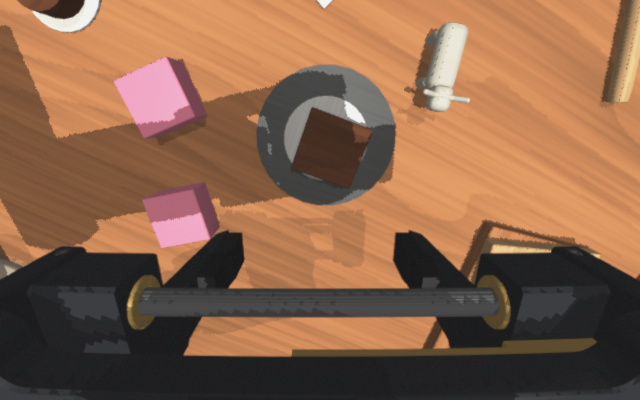

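The dark block is at (331,148) on the turntable. The fit gives (0.4504, -0.3181) at 5.8°. I'll go above it with the tool turned to match.

Run:
```python
from h import *
f=plan(.4504,-.3181,.11,5.8,step=30)
```

```text
[[0,0.26,0.08,0.47,0.15],[0,0.26,0.05,0.47,0.15],[0,0.27,0.01,0.48,0.15]]
```

{"op": "arm_command", "data": {"moves": [[0,0.26,0.08,0.47,0.15],[0,0.26,0.05,0.47,0.15],[0,0.27,0.01,0.48,0.15],[0,0,0,0,0],[0,0,0,0,0]]}}

```text
clock: 37.85
position: [0.4503, -0.3185, 0.1107]
tcp_rot: [179.9, -0.0, 6.0]
force: [0.2, -0.1, 0.2]
width: 0.088
grip_force: 0.0
```

Run:
```python
from h import *
s=observe();print(s['position'],s['tcp_rot'])
fit('wrist','block_mid',blsec(.024),.4504,-.3181,.1)
```

```text
[ 0.45026031 -0.31848172  0.11065137] [ 1.79949350e+02 -3.06668495e-02  6.04590245e+00]
wrist block_mid 0.74 IoU 0.925 xy [ 0.451  -0.3176] yaw 6.8
```

{"op": "arm_command", "data": {"moves": [[0,0.01,-0.01,0.5,0],[0,0,0,0.6,0],[0,0,0,0.4,0],[0,0,0,0.1,0],[0.2,0,0,0,0]], "force": 15}}

```text
clock: 38.58
position: [0.4509, -0.318, 0.0305]
tcp_rot: [180.0, -0.0, 5.9]
force: [0.1, 0.2, 0.9]
width: 0.08
grip_force: 0.0
```

{"op": "arm_command", "data": {"moves": [[1,0,0,0,0],[1,0,0,0,0],[1,0,0,0,0],[1,0,0,0,0],[1,0,0,0,0]], "force": 30}}

```text
clock: 39.2
position: [0.4511, -0.3179, 0.0305]
tcp_rot: [179.9, -0.0, 5.9]
force: [-0.9, 1.6, 6.2]
width: 0.0617
grip_force: 30.0
```

{"op": "arm_command", "data": {"moves": [[1,0,0,-0.1,0],[1,0,0,-0.3,0],[1,0,0,-0.5,0],[1,0,0,-0.6,0],[1,0,0,0,0]], "force": 35}}

```text
clock: 39.83
position: [0.4515, -0.3184, 0.1071]
tcp_rot: [179.8, -0.2, 5.9]
force: [-0.1, -0.3, -1.4]
width: 0.062
grip_force: 35.0
```

Run:
```python
from h import *
s=observe();print(s['force'],s['width'],s['position'],s['tcp_rot'])
fit('wrist','mat_block',[(.003,box(.082,.082)),(.004,box(.082,.082))],.6225,-.229,np.radians(68))
f=plan(.6228,-.2292,.10,-21.7,fing=1,step=40)
```

```text
[-0.08191656 -0.31506656 -1.38407563] 0.062030436501733906 [ 0.45154911 -0.31837604  0.10712471] [ 1.79783366e+02 -1.63028021e-01  5.92347728e+00]
wrist mat_block 0.6 IoU 0.979 xy [ 0.623  -0.2287] yaw 68.5
[[1,0.72,-0.28,0.02,0.12],[1,0.69,-0.35,0.01,0.12],[1,0.66,-0.41,0.02,0.12],[1,0.62,-0.47,0.02,0.12],[1,0.56,-0.52,0.02,0.12]]
```

{"op": "arm_command", "data": {"moves": [[1,0.72,-0.28,0.02,0.12],[1,0.69,-0.35,0.01,0.12],[1,0.66,-0.41,0.02,0.12],[1,0.62,-0.47,0.02,0.12],[1,0.56,-0.52,0.02,0.12]]}}

```text
clock: 40.55
position: [0.6233, -0.2285, 0.0984]
tcp_rot: [-180.0, 0.2, -21.3]
force: [-0.6, 0.3, -0.8]
width: 0.0619
grip_force: 35.0
```

{"op": "arm_command", "data": {"moves": [[1,0,0,0,0],[1,0,0,0,0],[1,0,0,0,0]]}}

```text
clock: 40.92
position: [0.622, -0.2301, 0.0999]
tcp_rot: [180.0, 0.0, -21.1]
force: [0.1, 0.3, -1.7]
width: 0.0618
grip_force: 35.0
```

Run:
```python
from h import *
s=observe();print(s['force'],s['width'],s['position'],s['tcp_rot']);p=s['position']
mats(['mat_block']);fit('wrist','block_mid',blsec(p[2]-.0065),p[0],p[1],np.radians(s['tcp_rot'][2]))
f=plan(.623,-.2288,p[2],-21.6,fing=1)
```

```text
[ 0.12933482  0.25547235 -1.65492937] 0.06182128318749458 [ 0.62197584 -0.23008918  0.09993294] [ 1.79999561e+02  4.71604049e-02 -2.11150476e+01]
mat_block 0.61 [316. 170.] rect [ 643.7 -237.    81.2   37.9   68.8] ell [ 643.5 -236.3   41.7   99.4]
wrist block_mid 0.83 IoU 0.737 xy [ 0.6211 -0.23  ] yaw -21.1
[[1,0.0,-0.02,0.01,0.01]]
```

{"op": "arm_command", "data": {"moves": [[1,0,-0.02,0.5,0.01],[1,0,0,0.6,0],[1,0,0,0.4,0],[1,0,0,0.15,0],[1,0,0,0.05,0]]}}

```text
clock: 41.75
position: [0.6234, -0.2287, 0.0155]
tcp_rot: [180.0, -0.0, -21.5]
force: [0.6, 0.4, -0.6]
width: 0.062
grip_force: 35.0
```

{"op": "arm_command", "data": {"moves": [[1,0,0,0.03,0],[1,0,0,0.01,0],[1,0,0,0,0]]}}

```text
clock: 42.12
position: [0.6233, -0.2286, 0.0136]
tcp_rot: [180.0, -0.0, -21.5]
force: [-0.0, 0.4, -0.9]
width: 0.0617
grip_force: 35.0
```

{"op": "arm_command", "data": {"moves": [[1,0,0,0.03,0],[1,0,0,0.02,0],[1,0,0,0.01,0],[1,0,0,0.01,0],[1,0,0,0,0]]}}

```text
clock: 42.75
position: [0.6231, -0.2285, 0.0105]
tcp_rot: [180.0, 0.0, -21.5]
force: [-4.0, 1.1, 6.1]
width: 0.0617
grip_force: 35.0
```

{"op": "arm_command", "data": {"moves": [[1,0,0,0,0],[0.28,0,0,0,0],[0.15,0,0,0,0],[0,0,0,0,0],[0,0,0,0,0]], "force": 5}}

```text
clock: 43.38
position: [0.6231, -0.2285, 0.0096]
tcp_rot: [180.0, 0.0, -21.5]
force: [-0.3, -0.8, 1.6]
width: 0.0879
grip_force: 0.0
```

{"op": "arm_command", "data": {"moves": [[0,0,0,-0.3,0],[0,0,0,-0.8,0],[0,0,0,-0.9,0],[0,0,0,-0.9,0],[0,-0.9,0,-0.5,0]]}}

```text
clock: 44.0
position: [0.5824, -0.2129, 0.1831]
tcp_rot: [179.9, -0.3, -21.5]
force: [0.2, 0.2, -0.1]
width: 0.0883
grip_force: 0.0
```

{"op": "arm_command", "data": {"moves": [[0,-0.9,0,0,0],[0,-0.9,0,-0.2,0],[0,0,0,0,0],[0,0,0,0,0]]}}

```text
clock: 44.5
position: [0.4982, -0.1793, 0.1907]
tcp_rot: [180.0, -0.1, -21.5]
force: [0.1, -0.4, 0.6]
width: 0.0882
grip_force: 0.0
```

Run:
```python
from h import *
s=observe();print(s['clock'],s['force'],s['width'],s['position'])
fit('wrist','block_mid',blsec(.004),.623,-.229,-.375)
for d in trace('top','ox_mid')[:1]: print('ox',d['uv'])
get_image('top')
for l in('ox_mid','pot_mid'):
  for d in trace('top',l)[:1]: print(l,d['uv'])
fit('top','figure_mid',figsec(.004),.661,.2295)
fit('top','plinth_mid',plsec(.004),.472,.002)
fit('top','board_mid',bosec(.004),.406,.316,.345)
save('top','t2.png')
```

```text
44.5 [ 0.05878717 -0.42003046  0.5504519 ] 0.08824350815901667 [ 0.4981596  -0.17933921  0.19066258]
wrist block_mid 0.74 IoU 0.933 xy [ 0.6218 -0.228 ] yaw -21.6
ox [448.7, 184.5]
ox_mid [448.0, 177.3]
pot_mid [304.9, 132.9]
top figure_mid 0.54 IoU 0.878 xy [0.6609 0.2302] yaw None
top plinth_mid 0.66 IoU 0.887 xy [0.4707 0.0031] yaw None
top board_mid 0.59 IoU 0.857 xy [0.4083 0.3173] yaw 19.5
```

View pics/t2.png

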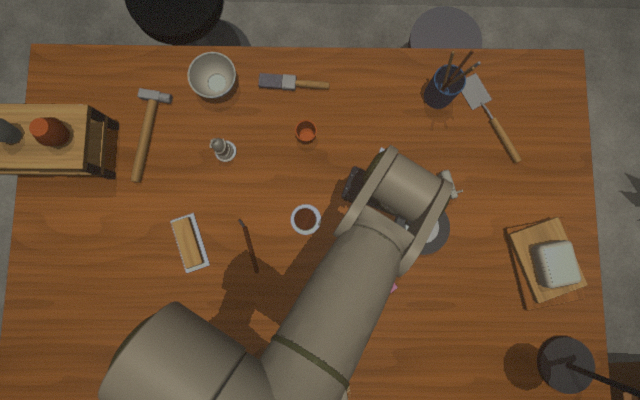

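The figure (223,150), plinth (306,220) and board (188,243) sit centred on their mats. The block's wrist fit is about 1 mm from its mat's centre at -21.6°. The ox (only partly hidden by the arm) and the cup have not moved.

```bash
python3 -c "
from cell import *
print(job_done())"
```

```text
the job is handed in; nothing more can be done
None
```

I took the stack down in order and set all four parts on their own mats, each within about 2 mm of centre by the camera fits. The board and block are squared up, the ox and cup look unmoved, and I handed the job in at about 45 s; no verdict was returned.

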